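# Pump the bench clamp shut on a two-part wooden trivet

### The arm

A 6-joint arm with a two-finger parallel gripper is mounted at the origin on a cart in front of the work surface, level with it; the furniture and walls round the work are solid. World frame = base frame: x ahead of the robot, y to its left, z up, the work surface at z = 0. Lengths are in m, angles in rad, forces in N, time in s.
With the tool pointing down it reaches from about 0.275 to 0.85 m from the base axis. Payload 5.2 kg.
Tool frame: the origin (TCP) lies midway between the tips of the shut fingers; the grasp point (between the pads) lies 19 mm behind it; z points along the fingers, y is the line along which they close (so a half turn about z gives the same grasp; the last joint's range is limited). The gripper opens to 85 mm and grips with 20 to 120 N. Pads are 22 mm wide; open, the fingers measure 114 mm over their backs; the gripper's body (76 mm by 85 mm) begins 54 mm behind the grasp point. The pads swing forward as they close: fully open they stand 13 mm farther back than shut.
Start: joints at [-1.412, 0.259, 1.535, -0, 1.348, -0.203], TCP at [0.195, -0.514, 0.231] pointing down, gripper open.
Joint ranges: [-3.14, 3.14], [-0.91, 2.08], [0.19, 2.58], [-1.22, 4.36], [0.22, 2.71], [-3.12, 3.12]. Speed limits (rad/s): [2.57, 2.57, 3.14, 3.14, 3.14, 3.14].

### API

Orientations are given as a 3x3 rotation matrix whose columns are the frame's x, y, z axes.
In Python, from plant import readout, grab_frame, camera_model, order gives the robot as it stands. The module is installed in compiled form; this text tells all that it offers.
- The arm moves only by the tool play_rows, never from a script. Its argument "deltas" is a list of rows, each a list of 3 entries, a list of its own where there are three numbers: the shift along the tool's x, y, z in cm, then the turn, a rotation vector about the tool's x, y, z in rad, then the closure, from 0 (fully open) to 1 (shut). A call has 1 to 12 rows; each row shifts and turns the commanded pose from where the row before left it, along the tool's axes as they then stand; what a row does not reach is not made up. A row lasts 1/12 s, in which the tool goes at most 41.7 mm and 7.16 degrees, less where a joint would pass 70% of its speed; a pose out of reach is approached as far as the arm can. A call is refused whole if a number of a shift passes 4.17 or a number of a turn 0.125, either way. A call with a gripper value outside its range is refused whole. The fingers move at their own pace and stop on an object; "force" is the grip in N (left out, the last holds). Time passes only in rows, so rows that do not move let the fingers close. It gives the time, the measured TCP pose, the force, the opening and the grip force at its end, in the units of the state.
- readout.state(): the state, without advancing time (a new reading comes with each control period).
- grab_frame(name): name is "scene" or "top" or "wrist"; returns the picture (420x560x3 uint8, red, green, blue); there is no depth.
- camera_model(name): a dict with "mtx" (3x3 intrinsics, pixels), "T" (4x4, takes a point from camera to world coordinates). Camera axes: x right, y down, z forward; pixel columns grow to the right and rows downward; lengths in m; the calibration is good to about 2 mm. A picture is of the moment at which its call begins: read the wrist's pose just before it. camera_model takes no time and is no camera call; for the wrist camera it gives the pose at the moment of the call.
- order.finish_job(): hands the job in; it is judged then, once.
The state is a dict: "time": time; "q": joint angles; "joint_vel": joint speeds; "tau": joint torques, N m; "tcp_pos": TCP position; "tcp_rot": TCP orientation; "ft_force": force on the tool from outside, world axes, zero at the start; "ft_torque": the same for the moment, N m; "width": finger opening in m; "grip_force": force on a finger pad.
Only numpy, scipy, OpenCV 4.12 (cv2) and the standard library are available. Lean on these libraries where they do the work, as an engineer would, in place of code of your own. Each camera call takes 0.05 s, during which the arm holds its last target. There are 200 camera calls.

### The job

One half of a small wooden trivet, with a notch, lies in the bench clamp: lay its matching half, the one with a single wide round nose, flat between the clamp's guide rods with the nose facing the notch, and let go of it, leaving everything else where it is. Then pump the clamp's trigger, squeezing it towards the fixed handle and letting it spring back, until the jaw has pushed the joint fully closed; do not push the jaw itself. Finish while still holding handle and trigger squeezed together with a moderate grip of about 20 N, so that the jaw keeps pressing firmly without crushing the wood.

Things in the scene. Friction and masses are not known exactly. Their poses are not given: they have to be found in the camera images.
- clamp: Bench clamp fixed to the worktop: dark wooden base 90 x 312 x 12 mm (x, y, z of its frame). Origin on the base's underside and centre line, base y -158 to +154 mm; +y is the way the jaw pushes, z up. The bed (base top) is at z = 12 mm. Pump grip (handle and trigger, tops at z = 110 mm) at the -y end; the push rod's tail under it may reach y = -150 mm, below z = 34 mm.
- seat (a point): Foot of the fixed steel end stop's face at the clamp's +y end, at clamp (0, 125, 12) mm; the stop is 60 mm wide, 48 mm high over the worktop. The lane before it: two round steel guide rods of 6 mm, tops at clamp z = 18 mm, along y from 10 to 122 mm at x = +-32.5 mm, leaving 59 mm between them.
- handle: The fixed black handle of the clamp, upright, 26 (x) x 18 (y) mm, z 52 to 110 mm of the clamp frame, y -73 to -55 mm. Fixed. Its frame is the clamp's own frame (same origin).
- grip_front (a point): Point on the handle's outer (+y) face, at clamp x = 0, y = -55 mm, z = 82 mm: where one finger goes. Axes as the clamp's.
- trigger: The sliding trigger: black upright blade 24 (x) x 16 (y) mm, z 52 to 108 mm of the clamp frame, at rest y -115 to -99 mm, with a small steel foot. It slides towards +y, to the handle, by up to 12 mm; a 3 to 4 N spring returns it. Its origin is the clamp's origin moved by this travel.
- grip_back (a point): Point on the trigger's outer (-y) face, at rest clamp (0, -115, 82) mm, for the other finger. Handle and trigger measure 60 mm over both at rest, 48 mm fully squeezed. A full squeeze moves the jaw 8 mm (the first up to 12); on release the jaw stays. Once the joint is closed, a fresh 20 N squeeze stalls at 52 mm or more, and all but 3 to 6 N of it presses on the work.
- rod: Push rod and jaw in one, sliding along the clamp's +y; the jaw is a steel plate 50 x 9 x 26 mm on the rod's end. Its origin is the clamp's origin moved by its travel: 0 to about 20 mm at the start, about 43 mm with the joint closed. Held by 2.5 N of friction. The pawl on the trigger catches its saw teeth, 8 mm apart.
- pad_face (a point): Centre of the jaw's pressing face: y = -14 mm in the rod's frame, clamp z = 27 mm.
- notched_half: Plain wooden trivet half, 54 x 48 x 30 mm (x, y, z), lying loose in the clamp with its flat end against the end stop: origin (centre of underside) at clamp y = +101 mm. In its -y end (y = -24 mm of its frame) an upright notch, open at the top, 26 mm wide, 14 mm deep, mouth corners rounded by 5 mm.
- one_nose_half: The matching loose half: wooden block 54 x 48 x 30 mm (x, y, z), origin at the block's underside centre; on its +y end one upright half-round nose, 22 mm wide, standing out 11 mm. About 90 g. Grasp across its x, fingertips 8 mm or more above its underside to clear the guide rods. Joined, it lies at clamp y = +53 mm; at +41 mm it is clear of notch and jaw.
- nose_tip (a point): Tip of the single nose, at (0, 35, 15) mm of that half.
- two_nose_half: Half of another trivet, same block 54 x 48 x 30 mm but with two small noses of 12 mm diameter on its +y end; does not fit. Leave it where it is.
- salt: Salt shaker, 44 mm wide, 90 mm high, loose bystander. Origin at the centre of its underside.
- espresso: Small white cup with handle, 56 mm high, loose bystander. Origin under its centre.
- tin: Short food tin, 76 mm wide, 58 mm high, loose bystander. Origin at the centre of its underside.
Not all that is in view belongs to the job. Leave any blue or green look-alike of the notched_half alone. What is shaped like the one_nose_half but yellow is not meant.

How it is judged:
By the outcome, as a careful person would: the job done as asked, in the order asked, and still so for the second after the job is handed in, while the arm keeps its last pose, push and grip.
It also fails if it takes over 58 s, if anything falls off the work surface, if the arm or the gripper's body presses on something with over 40 N, if the wrist force passes 120 N, or if a joint passes its speed limit or range.

## Working session

There is one attempt and no reset: what is moved stays moved. The work goes in short steps, Python scripts to look and compute and a tool call to move; the robot and the scene stay as the last step left them, time stands still between calls to the robot, and variables do not carry over. Pictures are saved under pics/ and viewed, at most 12 in all, crops included, and the job is handed in when it is done.

Besides the shell and the picture viewer there is one more tool, called after ">>>" as a command line: name --argument value ..., lists and objects as JSON in quotes. play_rows: Moves the arm, as the interface text tells. Its arguments: {"type":"object","properties":{"deltas":{"type":"array","items":{"type":"array"}},"force":{"type":"number"}},"required":["deltas"]}

```bash
mkdir -p pics; python3 - <<'E'
from plant import readout, grab_frame, camera_model
import cv2
s=readout.state(); print({k:s[k] for k in('time','tcp_pos','tcp_rot','width')})
for n in('scene','top'):
    im=grab_frame(n); cv2.imwrite(f'pics/{n}0.png',im[:,:,::-1])
    m=camera_model(n); print(n,m['mtx'],m['T'])
E
```

```text
{'time': 0.0, 'tcp_pos': array([ 0.19459754, -0.51383738,  0.23044118]), 'tcp_rot': array([[ 9.35271601e-01,  3.53930697e-01, -3.06652539e-04],
       [ 3.53930623e-01, -9.35269768e-01,  1.89101763e-03],
       [ 3.82486338e-04, -1.87714881e-03, -9.99998165e-01]]), 'width': 0.08572426916168183}
scene [[460.06492869   0.         285.70015509]
 [  0.         460.06492869 210.76375047]
 [  0.           0.           1.        ]] [[-0.44478314 -0.56851793  0.69206598 -0.34163066]
 [-0.89563254  0.2795593  -0.34596091  0.48106692]
 [ 0.0032115  -0.77371439 -0.63352642  0.92305642]
 [ 0.          0.          0.          1.        ]]
top [[429.51894466   0.         279.20437546]
 [  0.         429.51894466 208.40862403]
 [  0.           0.           1.        ]] [[ 0.04775022 -0.97849728  0.20065638  0.31653583]
 [-0.99885615 -0.04627184  0.01205411 -0.00699277]
 [-0.00251018 -0.20100244 -0.97958752  1.35274191]
 [ 0.          0.          0.          1.        ]]
```

View pics/top0.png

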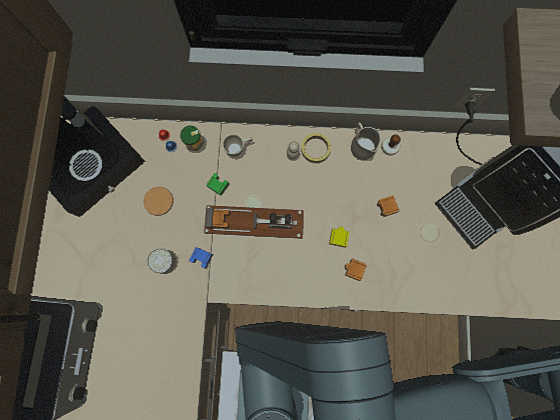

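View pics/scene0.png

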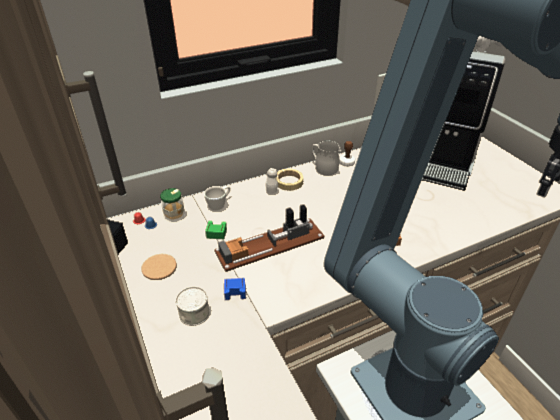

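Top view: the clamp is at about (254,222), with its stop at the left end (about 208). The candidates for the nose half are orange at (388,205), orange at (356,269) and yellow at (340,237), which is not meant. The blue (201,258) and green (217,184) halves are decoys. I'll look closer before choosing.

```bash
cat > h.py <<'E'
import numpy as np, cv2
from plant import readout, grab_frame, camera_model
def ray(cm,uv,z):
    uv=np.atleast_2d(np.float64(uv)); d=np.c_[uv,np.ones(len(uv))]@np.linalg.inv(cm['mtx']).T@cm['T'][:3,:3].T
    o=cm['T'][:3,3]; return o+d*((z-o[2])/d[:,2:])
def proj(cm,P):
    T=np.linalg.inv(cm['T']); p=(np.atleast_2d(P)@T[:3,:3].T+T[:3,3])@cm['mtx'].T; return p[:,:2]/p[:,2:]
E
python3 - <<'E'
from h import *
im=cv2.imread('pics/top0.png'); cm=camera_model('top')
a=cv2.resize(im[170:300,190:320],None,fx=4,fy=4,interpolation=cv2.INTER_CUBIC)[:,:]
b=cv2.resize(im[185:285,325:405],None,fx=3.4,fy=5.2*1,interpolation=cv2.INTER_CUBIC)
b=cv2.resize(im[185:285,325:405],(272,340),interpolation=cv2.INTER_CUBIC)
c=np.zeros((520,800,3),np.uint8); c[:,:520]=a; c[:340,524:796]=b; cv2.imwrite('pics/crop1.png',c)
for n,p,z in(('A',(388,205),.03),('B',(356,269),.03),('clampL',(207,220),.012),('clampR',(302,223),.012)): print(n,ray(cm,p,z).round(3))
E
```

```text
A [[ 0.615 -0.332  0.03 ]]
B [[ 0.41  -0.234  0.03 ]]
clampL [[0.543 0.236 0.012]]
clampR [[ 0.548 -0.065  0.012]]
```

View pics/crop1.png

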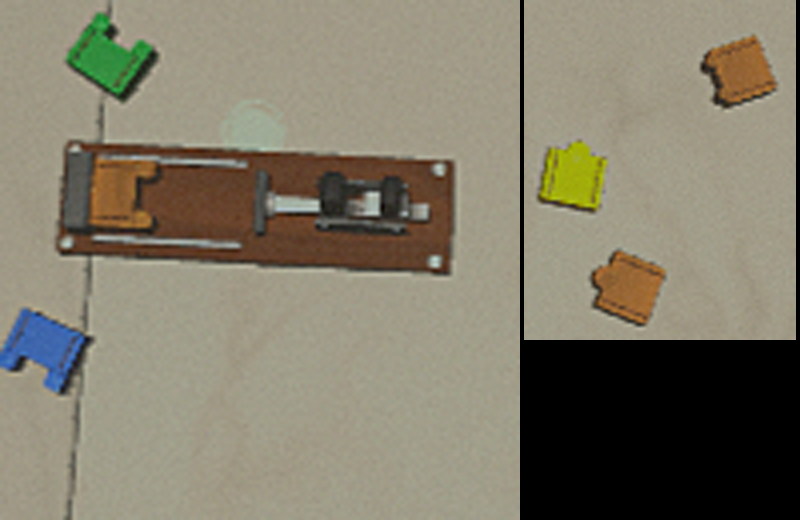

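The crop shows that A (388,205) has two noses, yellow (340,237) is the decoy, and B (356,269) is orange with one wide nose pointing left (towards world +y). I choose B. Next I'll get coarse poses from the masks.

```bash
python3 - <<'E'
from h import *
im=cv2.imread('pics/top0.png'); cm=camera_model('top'); hsv=cv2.cvtColor(im,cv2.COLOR_BGR2HSV)
for p in((356,271),(225,233),(270,233),(222,217)): print(p,hsv[p[1],p[0]])
m=((hsv[...,0]<18)&(hsv[...,1]>120)&(hsv[...,2]>30)).astype(np.uint8)
mB=np.zeros_like(m); mB[250:288,335:378]=m[250:288,335:378]
c=max(cv2.findContours(mB,0,2)[0],key=cv2.contourArea)
P=ray(cm,c[:,0],.03)*1000; r=cv2.minAreaRect(np.float32(P[:,:2])); print('B',r,P.mean(0), 'maxy',P[P[:,1].argmax()])
mC=np.zeros_like(m); mC[195:245,200:310]=m[195:245,200:310]
mC=cv2.morphologyEx(mC,cv2.MORPH_CLOSE,np.ones((9,9)))
c=max(cv2.findContours(mC,0,2)[0],key=cv2.contourArea)
P=ray(cm,c[:,0],.012)*1000; r=cv2.minAreaRect(np.float32(P[:,:2])); print('C',r,cv2.boxPoints(r).round())
E
```

```text
(356, 271) [ 16 172 153]
(225, 233) [ 12 147  87]
(270, 233) [ 13 137  91]
(222, 217) [ 15 159 149]
B ((410.9092712402344, -228.04034423828125), (58.73517990112305, 52.40228271484375), 70.63182067871094) [ 409.96934497 -230.33007412   30.        ] maxy [ 420.42637575 -200.25663656   30.        ]
C ((546.3529052734375, 87.78880310058594), (306.46929931640625, 87.84260559082031), 89.75951385498047) [[502. -65.]
 [590. -66.]
 [591. 241.]
 [503. 241.]]
```

```bash
cat >> h.py <<'E'
def go(x,y,z,yaw):
    "shift in cm along present tool axes, then turn about tool z (rad); yaw = world angle of tool y in deg (mod 180)"
    s=readout.state(); R=s['tcp_rot']; d=np.array([x,y,z])-s['tcp_pos']
    now=np.degrees(np.arctan2(R[1,1],R[0,1])); dy=(yaw-now+90)%180-90
    print('t',round(s['time'],2),'yaw',now.round(2),'shift cm',(R.T@d*100).round(2),'turn z',-np.radians(dy).round(4),'tilt',(R[:2,2]).round(4),'q6',s['q'][5].round(2))
E
python3 - <<'E'
from h import *
s=readout.state(); cm=camera_model('wrist'); R=s['tcp_rot']
print('cam in tool',R.T@(cm['T'][:3,3]-s['tcp_pos']),(R.T@cm['T'][:3,:3]).round(3),cm['mtx'][0])
go(.409,-.233,.20,-19.4)
E
```

```text
cam in tool [ 0.08106364  0.00052991 -0.1421121 ] [[-0.    -0.951 -0.309]
 [ 1.    -0.     0.   ]
 [-0.    -0.309  0.951]] [357.08713463   0.         273.23102247]
t 0.1 yaw -69.27 shift cm [ 29.99 -18.68   3.1 ] turn z -0.8704 tilt [-0.0003  0.0017] q6 -0.2
```

>>> play_rows --deltas '[[[2.5,-1.55,0.25],[0,0,0],0],[[2.5,-1.55,0.25],[0,0,0],0],[[2.5,-1.55,0.25],[0,0,0],0],[[2.5,-1.55,0.25],[0,0,0],0],[[2.5,-1.55,0.25],[0,0,0],0],[[2.5,-1.55,0.25],[0,0,0],0],[[2.5,-1.55,0.25],[0,0,0],0],[[2.5,-1.55,0.25],[0,0,0],0],[[2.5,-1.55,0.25],[0,0,0],0],[[2.5,-1.55,0.25],[0,0,0],0],[[2.5,-1.55,0.25],[0,0,0],0],[[2.5,-1.55,0.25],[0,0,0],0]]'

```text
time: 1.1
tcp_pos: [0.4099, -0.2328, 0.2009]
tcp_rot: [[0.935, 0.354, -0.0], [0.354, -0.935, 0.0], [-0.0, -0.0, -1.0]]
ft_force: [0.6, -0.8, -0.4]
width: 0.0856
grip_force: 0.0
```

>>> play_rows --deltas '[[[0,0,0],[0,0,-0.109],0],[[0,0,0],[0,0,-0.109],0],[[0,0,0],[0,0,-0.109],0],[[0,0,0],[0,0,-0.109],0],[[0,0,0],[0,0,-0.109],0],[[0,0,0],[0,0,-0.109],0],[[0,0,0],[0,0,-0.109],0],[[0,0,0],[0,0,-0.109],0],[[0,0,0],[0,0,0],0],[[0,0,0],[0,0,0],0]]'

```text
time: 1.93
tcp_pos: [0.4093, -0.2341, 0.201]
tcp_rot: [[0.334, 0.943, -0.001], [0.943, -0.334, 0.0], [0.0, -0.001, -1.0]]
ft_force: [-0.0, -0.2, 0.7]
width: 0.0849
grip_force: 0.0
```

```bash
python3 - <<'E'
from h import *
go(.409,-.233,.20,-19.4)
cm=camera_model('wrist'); im=grab_frame('wrist'); cv2.imwrite('pics/w1.png',im[:,:,::-1])
np.savez('w1.npz',**cm); print(readout.state()['tcp_pos'],readout.state()['ft_force'])
E
```

```text
t 1.93 yaw -19.49 shift cm [ 0.09 -0.06  0.1 ] turn z -0.0016 tilt [-0.0005  0.0005] q6 -0.42
[ 0.40931904 -0.23411681  0.20111094] [ 0.33526301 -0.00185211 -0.04057138]
```

View pics/w1.png

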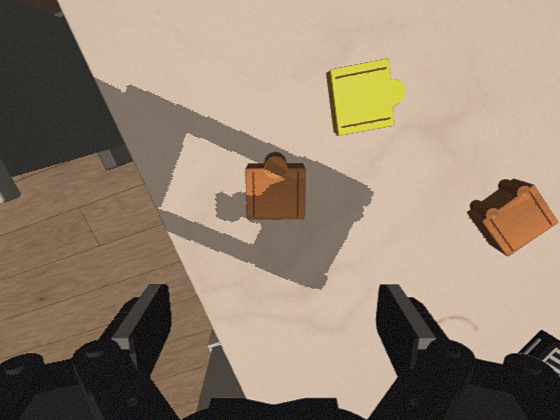

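The wrist view shows the single-nose block at (275,190) with its nose pointing up, so B is confirmed. The two-nose half is at (515,215) and yellow is at (363,97). I'll measure B's top face.

```bash
python3 - <<'E'
from h import *
cm=dict(np.load('w1.npz')); im=cv2.imread('pics/w1.png'); hsv=cv2.cvtColor(im,cv2.COLOR_BGR2HSV)
m=((hsv[...,0]<20)&(hsv[...,1]>125)).astype(np.uint8); m[:,:235]=0;m[:,320:]=0;m[:145]=0;m[230:]=0
m=cv2.morphologyEx(m,cv2.MORPH_CLOSE,np.ones((7,7)))
def row(v): u=np.where(m[v])[0]; return u.min(),u.max()+1
L=[];R=[]
for v in range(182,212,3):
    a,b=row(v); L.append((a-.5,v)); R.append((b-.5,v))
B=[]
for u in range(254,300,4): v=np.where(m[:,u])[0]; B.append((u,v.max()+.5))
out={}
for n,p in(('L',L),('R',R),('B',B)):
    P=ray(cm,p,.03)[:,:2]*1000; l=cv2.fitLine(np.float32(P),cv2.DIST_HUBER,0,.01,.01).ravel(); out[n]=l
    print(n,'ang',np.degrees(np.arctan2(l[1],l[0])).round(2),P.mean(0).round(1))
a=np.mean([np.degrees(np.arctan2(out[n][1],out[n][0]))%180 for n in 'LR']); d=np.array([np.cos(np.radians(a)),np.sin(np.radians(a))]); x=np.array([d[1],-d[0]])
l,r,b=[out[n][2:] for n in 'LRB']
print('nose ang',a,'width',(r-l)@x); c=x*((l+r)@x/2)+d*(b@d+24); print('centre',c)
nt=np.r_[np.mean([q[0] for q in [(np.where(m[v])[0].mean(),v) for v in range(158,164)]]),0]
v=np.where(m[:,275])[0].min(); print('nose tip along d (z .03 / 0)',[(ray(cm,(275,v-.5),z)[0,:2]*1000-c)@d for z in(.03,0)])
E
```

```text
L ang 71.51 [ 387.2 -227.1]
R ang 70.21 [ 437.  -244.8]
B ang -19.51 [ 405.7 -256.8]
nose ang 70.85856 width 52.87867
centre [ 412.83984 -233.86682]
nose tip along d (z .03 / 0) [np.float64(37.33055789304408), np.float64(33.37454550814747)]
```

B is at about (411.5,-233.5) mm with the nose angle at 70.6°. The width (53) and nose reach (35) match the description. I'll move in to grasp.

```bash
python3 - <<'E'
from h import *
go(.412,-.2338,.004,-19.4)
E
```

```text
t 1.98 yaw -19.51 shift cm [ 0.11  0.25 19.71] turn z -0.0018 tilt [-0.0004  0.0004] q6 -0.42
```

>>> play_rows --deltas '[[[0.11,0.25,2.5],[0,0,0],0],[[0,0,3],[0,0,0],0],[[0,0,3],[0,0,0],0],[[0,0,3],[0,0,0],0],[[0,0,3],[0,0,0],0],[[0,0,2],[0,0,0],0],[[0,0,1.5],[0,0,0],0],[[0,0,1],[0,0,0],0],[[0,0,0.7],[0,0,0],0],[[0,0,0],[0,0,0],0],[[0,0,0],[0,0,0],0]]'

```text
time: 2.9
tcp_pos: [0.4122, -0.2341, 0.0043]
tcp_rot: [[0.332, 0.943, -0.0], [0.943, -0.332, 0.0], [0.0, -0.0, -1.0]]
ft_force: [-0.4, -0.2, 0.4]
width: 0.0856
grip_force: 0.0
```

>>> play_rows --deltas '[[[0,0,0],[0,0,0],0.2],[[0,0,0],[0,0,0],0.3],[[0,0,0],[0,0,0],0.4],[[0,0,0],[0,0,0],0.5],[[0,0,0],[0,0,0],0.5],[[0,0,0],[0,0,0],0.5],[[0,0,0],[0,0,0],0.5],[[0,0,0],[0,0,0],0.5]]' --force 30

```text
time: 3.57
tcp_pos: [0.4127, -0.2345, 0.0052]
tcp_rot: [[0.331, 0.944, 0.001], [0.944, -0.331, -0.001], [-0.001, 0.002, -1.0]]
ft_force: [-1.4, 0.1, 6.0]
width: 0.0533
grip_force: 32.2
```

>>> play_rows --deltas '[[[0,0,-0.5],[0,0,0],0.5],[[0,0,-1],[0,0,0],0.5],[[0,0,-2],[0,0,0],0.5],[[0,0,-3],[0,0,0],0.5],[[0,0,-3.5],[0,0,0],0.5],[[0,0,-3.5],[0,0,0],0.5],[[0,0,-3.5],[0,0,0],0.5],[[0,0,-3.5],[0,0,0],0.5],[[0,0,-2.5],[0,0,0],0.5],[[0,0,-1.5],[0,0,0],0.5],[[0,0,0],[0,0,0],0.5]]'

```text
time: 4.48
tcp_pos: [0.4135, -0.2352, 0.2534]
tcp_rot: [[0.331, 0.944, 0.005], [0.944, -0.331, -0.005], [-0.003, 0.007, -1.0]]
ft_force: [0.2, -0.1, -0.2]
width: 0.0534
grip_force: 31.9
```

```bash
python3 - <<'E'
from h import *
go(.546,.08,.25,0)
print(readout.state()['width'],readout.state()['grip_force'])
E
```

```text
t 4.48 yaw -19.3 shift cm [34.13  2.09  0.25] turn z -0.3369 tilt [ 0.0055 -0.0051] q6 -0.42
0.05344789075818213 31.862778067588806
```

>>> play_rows --deltas '[[[1.5,0.1,0.02],[0,0,0],0.5],[[3,0.18,0.02],[0,0,0],0.5],[[3,0.18,0.02],[0,0,0],0.5],[[3,0.18,0.02],[0,0,0],0.5],[[3,0.18,0.02],[0,0,0],0.5],[[3,0.18,0.02],[0,0,0],0.5],[[3,0.18,0.02],[0,0,0],0.5],[[3,0.18,0.02],[0,0,0],0.5],[[3,0.18,0.02],[0,0,0],0.5],[[3,0.18,0.02],[0,0,0],0.5],[[3,0.18,0.02],[0,0,0],0.5],[[2.6,0.18,0.02],[0,0,0],0.5]]'

```text
time: 5.48
tcp_pos: [0.5441, 0.0829, 0.2453]
tcp_rot: [[0.33, 0.944, -0.002], [0.944, -0.33, 0.0], [-0.0, -0.003, -1.0]]
ft_force: [0.6, -1.0, -0.3]
width: 0.0535
grip_force: 31.8
```

>>> play_rows --deltas '[[[0,0,0],[0,0,-0.1],0.5],[[0,0,0],[0,0,-0.1],0.5],[[0,0,0],[0,0,-0.1],0.5],[[0,0,0],[0,0,-0.037],0.5],[[0,0,0],[0,0,0],0.5],[[0,0,0],[0,0,0],0.5]]'

```text
time: 5.98
tcp_pos: [0.5439, 0.081, 0.2457]
tcp_rot: [[0.001, 1.0, -0.002], [1.0, -0.001, 0.0], [0.0, -0.002, -1.0]]
ft_force: [-0.5, -0.3, 0.3]
width: 0.0534
grip_force: 31.8
```

```bash
python3 - <<'E'
from h import *
go(.546,.08,.25,0)
s=readout.state();cm=camera_model('wrist'); im=grab_frame('wrist'); cv2.imwrite('pics/w2.png',im[:,:,::-1])
np.savez('w2.npz',**cm); print(s['tcp_pos'],s['ft_force'],proj(cm,s['tcp_pos']))
E
```

```text
t 5.98 yaw -0.09 shift cm [-0.1   0.21 -0.43] turn z -0.0015 tilt [-0.0022  0.0002] q6 -0.05
[0.54387125 0.08097412 0.24569312] [-0.50914473 -0.25560864  0.33528294] [[269.12945557 288.21178526]]
```

View pics/w2.png

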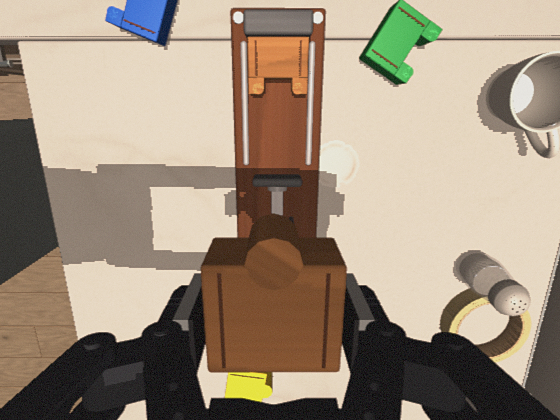

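Wrist view: the clamp is seen well. The stop is at (278,20), the notched half at (278,62), the rods at u≈245 and 311, and the jaw at (277,181). The held block fills (203..343, 238..370) with its nose towards the stop. I'll measure the clamp axis, the stop and the block in the hand.

```bash
python3 - <<'E'
from h import *
cm=dict(np.load('w2.npz')); im=cv2.imread('pics/w2.png'); hsv=cv2.cvtColor(im,cv2.COLOR_BGR2HSV); g=cv2.cvtColor(im,cv2.COLOR_BGR2GRAY)
def fit(n,p,z):
    P=ray(cm,p,z)[:,:2]*1000; l=cv2.fitLine(np.float32(P),cv2.DIST_HUBER,0,.01,.01).ravel()
    print(n,'ang',(np.degrees(np.arctan2(l[1],l[0]))%180).round(2),'mean',P.mean(0).round(1),'n',len(p))
br=(hsv[...,1]<70)&(g>110)
for n,a,b in(('rodL',238,253),('rodR',303,317)):
    p=[(u.mean()+a,v) for v in range(60,158,4) if 1<len(u:=np.where(br[v,a:b])[0])<9]; fit(n,p,.016)
brown=(hsv[...,0]<18)&(hsv[...,1]>110)
L=[];R=[]
for v in range(100,162,3):
    u=np.where(brown[v,215:345])[0]+215; L.append((u.min()-.5,v));R.append((u.max()+.5,v))
fit('baseL',L,.012);fit('baseR',R,.012)
org=brown&(hsv[...,2]>130)
L=[];R=[]
for v in range(44,76,3):
    u=np.where(org[v,245:312])[0]+245; L.append((u.min()-.5,v));R.append((u.max()+.5,v))
fit('notchL',L,.042);fit('notchR',R,.042)
print('notch v range', [np.where(org[30:110,u])[0][[0,-1]]+30 for u in(256,270,285,299)])
for v in(74,94): print('y at z.042 v',v,ray(cm,(278,v+.5),.042)[0,:2])
print('col 278 gray', g[0:45,278]); print('jaw col 260',g[168:195,260]); 
# held block
zt=.246-.005+.026
hb=brown
L=[];R=[]
for v in range(285,360,5):
    u=np.where(hb[v,190:355])[0]+190; L.append((u.min()-.5,v));R.append((u.max()+.5,v))
s=np.array([.5439,.0810,.2457])
fit('heldL',L,zt);fit('heldR',R,zt)
B=[(u,np.where(hb[300:390,u])[0].max()+300.5) for u in range(228,325,6)]; print([b[1] for b in B])
fit('heldTail',B,zt)
v=np.where(hb[205:300,275])[0].min()+205; print('nose v',v, g[205:225,275], 'tip bottom y',ray(cm,(275,v),zt-.03)[0])
E
```

```text
rodL ang 89.89 mean [516.9 153.6] n 25
rodR ang 89.62 mean [581.8 153.5] n 25
baseL ang 89.92 mean [505.5 132.4] n 21
baseR ang 89.87 mean [592.9 132.2] n 21
notchL ang 88.62 mean [522.7 196.3] n 11
notchR ang 89.28 mean [576.3 196.2] n 11
notch v range [array([ 37, 109]), array([ 37, 109]), array([ 37, 109]), array([ 37, 109])]
y at z.042 v 74 [0.54984668 0.18350053]
y at z.042 v 94 [0.54988637 0.16646165]
col 278 gray [211 211 214 213 210 217 221 177  88  63  87 103 120 119 122 119 120 123
 121 124 128 134 128 127 121 125 122 123 124 124 126 114 100  86  58  33
  59 138 156 160 157 163 163 167 164]
jaw col 260 [63 56 59 58 62 58 40 26 33 33 44 60 63 68 70 69 68 62 54 58 57 60 61 60
 60 63 61]
heldL ang 89.4 mean [517.7  78.7] n 15
heldR ang 88.28 mean [573.3  78.6] n 15
[np.float64(371.5), np.float64(371.5), np.float64(371.5), np.float64(371.5), np.float64(371.5), np.float64(371.5), np.float64(371.5), np.float64(371.5), np.float64(371.5), np.float64(371.5), np.float64(371.5), np.float64(371.5), np.float64(371.5), np.float64(371.5), np.float64(371.5), np.float64(371.5), np.float64(371.5)]
heldTail ang 179.98 mean [546.8  54.2] n 17
nose v 214 [136 132 135 131 137 134 132 140 123  61  52  52  53  49  50  49  51  53
  51  47] tip bottom y [0.54653186 0.11302874 0.237     ]
```

>>> play_rows --deltas '[[[1.7,0.15,0],[0,0,0],0.5],[[1.7,0.15,0],[0,0,0],0.5],[[1.7,0.1,1],[0,0,0],0.5],[[0,0,2.5],[0,0,0],0.5],[[0,0,3],[0,0,0],0.5],[[0,0,3],[0,0,0],0.5],[[0,0,3],[0,0,0],0.5],[[0,0,3],[0,0,0],0.5],[[0,0,2],[0,0,0],0.5],[[0,0,1],[0,0,0],0.5],[[0,0,0],[0,0,0],0.5],[[0,0,0],[0,0,0],0.5]]'

```text
time: 7.03
tcp_pos: [0.5488, 0.1318, 0.0621]
tcp_rot: [[0.001, 1.0, -0.0], [1.0, -0.001, -0.0], [-0.0, -0.0, -1.0]]
ft_force: [0.6, 0.4, -0.7]
width: 0.0533
grip_force: 31.8
```

```bash
python3 - <<'E'
from h import *
go(.548,.132,.06,-.2)
s=readout.state();cm=camera_model('wrist'); im=grab_frame('wrist'); cv2.imwrite('pics/w3.png',im[:,:,::-1])
np.savez('w3.npz',tcp=s['tcp_pos'],**cm); print(s['tcp_pos'],s['ft_force'],cm['T'][:3,3])
E
```

```text
t 7.03 yaw -0.04 shift cm [ 0.02 -0.08  0.21] turn z 0.0029 tilt [-0.0002 -0.    ] q6 0.04
[0.54875108 0.13183668 0.06208569] [ 0.62423731  0.38408515 -0.70714911] [0.55063321 0.21128934 0.20419524]
```

View pics/w3.png

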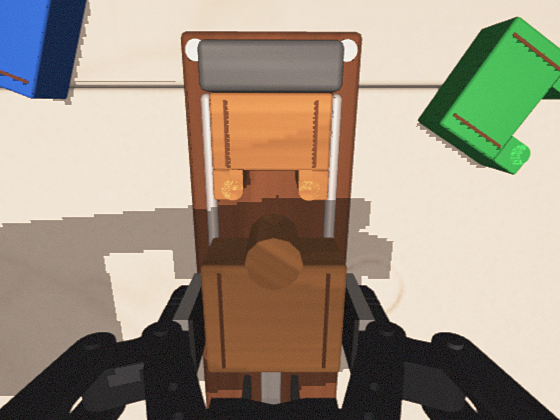

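The close view shows the held block above the lane, with rods at u≈208 and 333, the notched half at (271,130) with its mouth at v≈195, and the nose at (275,262). Now the lateral offset.

```bash
python3 - <<'E'
from h import *
cm=dict(np.load('w3.npz')); im=cv2.imread('pics/w3.png'); hsv=cv2.cvtColor(im,cv2.COLOR_BGR2HSV); g=cv2.cvtColor(im,cv2.COLOR_BGR2GRAY)
def fit(n,p,z):
    P=ray(cm,p,z)[:,:2]*1000; l=cv2.fitLine(np.float32(P),cv2.DIST_HUBER,0,.01,.01).ravel()
    print(n,'ang',(np.degrees(np.arctan2(l[1],l[0]))%180).round(2),'mean',P.mean(0).round(1),'n',len(p)); return P.mean(0)
br=(hsv[...,1]<80)&(g>100)
for n,a,b in(('rodL',200,222),('rodR',322,345)):
    p=[(u.mean()+a,v) for v in range(105,195,4) if 2<len(u:=np.where(br[v,a:b])[0])<15]; fit(n,p,.016)
brown=(hsv[...,0]<20)&(hsv[...,1]>110)
org=brown&(hsv[...,2]>150)
def LR(mask,vs,a,b):
    L=[];R=[]
    for v in vs:
        u=np.where(mask[v,a:b])[0]+a; L.append((u.min()-.5,v));R.append((u.max()+.5,v))
    return L,R
for n,mask,vs,a,b,z in(('notch',org,range(105,165,4),190,350,.042),('base',brown,range(60,180,5),170,375,.012),('held',brown,range(285,365,5),190,355,.087)):
    L,R=LR(mask,vs,a,b); l=fit(n+'L',L,z); r=fit(n+'R',R,z); print('   centre x',((l+r)/2).round(2),'w',(r-l)[0].round(1))
B=[(u,np.where(brown[300:376,u])[0].max()+300.5) for u in range(228,325,8)]; print('tail v',[b[1] for b in B])
print('tail y',ray(cm,(275,371.5),.087)[0], 'notch back y(v93), mouth tips(v200)',ray(cm,[(271,93),(231,200)],.042).round(4), 'mouth foot/..')
E
```

```text
rodL ang 89.75 mean [516.2 187.4] n 23
rodR ang 89.85 mean [582.3 187.3] n 23
notchL ang 89.83 mean [523.  197.9] n 15
notchR ang 87.93 mean [577.9 197.8] n 15
   centre x [550.41 197.86] w 54.9
baseL ang 89.88 mean [505.7 202.9] n 24
baseR ang 89.75 mean [593.2 202.8] n 24
   centre x [549.45 202.86] w 87.6
heldL ang 87.79 mean [523.5 130.9] n 16
heldR ang 89.41 mean [577.5 130.8] n 16
   centre x [550.48 130.83] w 54.0
tail v [np.float64(375.5), np.float64(375.5), np.float64(375.5), np.float64(375.5), np.float64(372.5), np.float64(371.5), np.float64(371.5), np.float64(375.5), np.float64(374.5), np.float64(375.5), np.float64(375.5), np.float64(375.5), np.float64(375.5)]
tail y [0.55127387 0.10819512 0.087     ] notch back y(v93), mouth tips(v200) [[0.5497 0.2147 0.042 ]
 [0.5308 0.1672 0.042 ]] mouth foot/..
```

>>> play_rows --deltas '[[[-0.1,-0.13,0],[0,0,0.003],0.5],[[0,0,0],[0,0,0],0.5],[[0,0,0.8],[0,0,0],0.5],[[0,0,0.8],[0,0,0],0.5],[[0,0,0.8],[0,0,0],0.5],[[0,0,0.6],[0,0,0],0.5],[[0,0,0.5],[0,0,0],0.5],[[0,0,0.4],[0,0,0],0.5],[[0,0,0.3],[0,0,0],0.5],[[0,0,0.15],[0,0,0],0.5],[[0,0,0],[0,0,0],0.5]]'

```text
time: 8.0
tcp_pos: [0.5471, 0.1309, 0.018]
tcp_rot: [[0.003, 1.0, -0.001], [1.0, -0.003, 0.0], [0.0, -0.001, -1.0]]
ft_force: [-0.6, -0.8, 0.2]
width: 0.0536
grip_force: 31.8
```

>>> play_rows --deltas '[[[0,0,0.07],[0,0,0],0.5],[[0,0,0],[0,0,0],0.5]]'

```text
time: 8.17
tcp_pos: [0.5475, 0.1309, 0.0179]
tcp_rot: [[0.003, 1.0, 0.0], [1.0, -0.003, 0.0], [0.0, 0.0, -1.0]]
ft_force: [0.6, -0.3, -0.1]
width: 0.0534
grip_force: 31.8
```

>>> play_rows --deltas '[[[0,0,0],[0,0,0],0.35],[[0,0,0],[0,0,0],0.3],[[0,0,0],[0,0,0],0.2],[[0,0,0],[0,0,0],0.1],[[0,0,0],[0,0,0],0],[[0,0,0],[0,0,0],0],[[0,0,0],[0,0,0],0],[[0,0,0],[0,0,0],0]]'

```text
time: 8.83
tcp_pos: [0.5473, 0.1309, 0.0177]
tcp_rot: [[0.003, 1.0, 0.0], [1.0, -0.003, 0.0], [0.0, 0.0, -1.0]]
ft_force: [0.0, 0.0, -1.2]
width: 0.0852
grip_force: 0.0
```

>>> play_rows --deltas '[[[0,0,-0.5],[0,0,0],0],[[0,0,-1],[0,0,0],0],[[0,0,-2],[0,0,0],0],[[0,0,-3],[0,0,0],0],[[0,0,-3.5],[0,0,0],0],[[0,0,-3.5],[0,0,0],0],[[0,0,-3.5],[0,0,0],0],[[-1.5,0,-3],[0,0,0],0],[[-3,0,-1],[0,0,0],0],[[-3,0,0],[0,0,0],0],[[-1.5,0,0],[0,0,0],0],[[0,0,0],[0,0,0],0]]'

```text
time: 9.83
tcp_pos: [0.5472, 0.0379, 0.2293]
tcp_rot: [[0.006, 1.0, 0.002], [1.0, -0.006, -0.002], [-0.002, 0.002, -1.0]]
ft_force: [0.2, 0.1, -0.3]
width: 0.0852
grip_force: 0.0
```

```bash
python3 - <<'E'
from h import *
go(.547,.0045,.16,-90.2)
s=readout.state();cm=camera_model('wrist'); im=grab_frame('wrist'); cv2.imwrite('pics/w4.png',im[:,:,::-1])
np.savez('w4.npz',tcp=s['tcp_pos'],**cm); print(s['tcp_pos'],s['ft_force'],cm['T'][:3,3])
E
```

```text
t 9.83 yaw -0.34 shift cm [-3.33 -0.02  6.94] turn z 1.5683 tilt [ 0.0021 -0.0016] q6 -0.13
[0.54721589 0.03792957 0.22930794] [ 0.17258577  0.1026546  -0.25086047] [0.54919907 0.11760008 0.37127903]
```

View pics/w4.png

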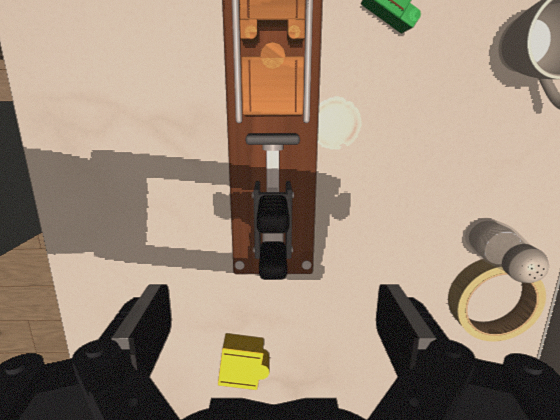

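The block lies cleanly between the rods at (272,85), nose at the notch mouth, and the jaw at (272,139) is clear of it. The handle is at (272,210) and the trigger at (272,258). I'll verify the predicted handle and trigger positions by mask extents.

```bash
python3 - <<'E'
from h import *
cm=dict(np.load('w4.npz')); im=cv2.imread('pics/w4.png'); g=cv2.cvtColor(im,cv2.COLOR_BGR2GRAY)
print('v profile u=272',list(zip(range(186,284,2),g[186:284:2,272])))
for n,y0,y1,z in(('handle',-73,-55,.11),('trigger',-115,-99,.108)):
    print(n,'pred top',proj(cm,[(.5487-.012,.0895+y0/1e3,z),(.5487+.012,.0895+y1/1e3,z)]).round(1))
print('base of handle z52 +y edge',proj(cm,[(.5487,.0895-.055,.052)]).round(1))
for v in(205,268): 
    u=np.where(g[v,240:310]<45)[0]+240; print(v,u.min(),u.max(), ray(cm,[(u.min(),v),(u.max(),v)],.109)[:,0])
E
```

```text
v profile u=272 [(186, np.uint8(120)), (188, np.uint8(93)), (190, np.uint8(98)), (192, np.uint8(45)), (194, np.uint8(44)), (196, np.uint8(21)), (198, np.uint8(26)), (200, np.uint8(32)), (202, np.uint8(22)), (204, np.uint8(20)), (206, np.uint8(22)), (208, np.uint8(19)), (210, np.uint8(27)), (212, np.uint8(19)), (214, np.uint8(16)), (216, np.uint8(27)), (218, np.uint8(25)), (220, np.uint8(37)), (222, np.uint8(39)), (224, np.uint8(32)), (226, np.uint8(25)), (228, np.uint8(24)), (230, np.uint8(27)), (232, np.uint8(24)), (234, np.uint8(123)), (236, np.uint8(117)), (238, np.uint8(122)), (240, np.uint8(128)), (242, np.uint8(25)), (244, np.uint8(20)), (246, np.uint8(9)), (248, np.uint8(16)), (250, np.uint8(14)), (252, np.uint8(21)), (254, np.uint8(29)), (256, np.uint8(14)), (258, np.uint8(16)), (260, np.uint8(24)), (262, np.uint8(19)), (264, np.uint8(13)), (266, np.uint8(25)), (268, np.uint8(26)), (270, np.uint8(35)), (272, np.uint8(38)), (274, np.uint8(26)), (276, np.uint8(20)), (278, np.uint8(8)), (280, np.uint8(204)), (282, np.uint8(203))]
handle pred top [[257.2 236.7]
 [288.  214.6]]
trigger pred top [[258.4 283.3]
 [287.5 265.5]]
base of handle z52 +y edge [[272.4 195.6]]
205 258 295 [0.53776982 0.56603823]
268 248 302 [0.52863081 0.57238137]
```

>>> play_rows --deltas '[[[-1.6,0,0],[0,0,0.1],0],[[-1.7,0,0],[0,0,0.12],0],[[0,0,0],[0,0,0.124],0],[[0,0,0],[0,0,0.124],0],[[0,0,0],[0,0,0.124],0],[[0,0,0],[0,0,0.124],0],[[0,0,0],[0,0,0.124],0],[[0,0,0],[0,0,0.124],0],[[0,0,0],[0,0,0.124],0],[[0,0,0],[0,0,0.124],0],[[0,0,0],[0,0,0.124],0],[[0,0,0],[0,0,0.124],0]]'

```text
time: 10.88
tcp_pos: [0.545, 0.0093, 0.228]
tcp_rot: [[0.995, 0.103, -0.0], [0.103, -0.995, 0.001], [0.0, -0.001, -1.0]]
ft_force: [-0.5, 1.4, 0.5]
width: 0.0856
grip_force: 0.0
```

>>> play_rows --deltas '[[[0,0,0],[0,0,0.11],0],[[0,0,0],[0,0,0],0],[[0,0,0],[0,0,0],0]]'

```text
time: 11.13
tcp_pos: [0.5451, 0.009, 0.228]
tcp_rot: [[1.0, 0.002, 0.0], [0.002, -1.0, 0.0], [0.0, -0.0, -1.0]]
ft_force: [-0.0, 0.1, -0.0]
width: 0.0852
grip_force: 0.0
```

```bash
python3 - <<'E'
from h import *
go(.547,.0045,.058,-90.2)
s=readout.state();cm=camera_model('wrist'); im=grab_frame('wrist'); cv2.imwrite('pics/w5.png',im[:,:,::-1])
np.savez('w5.npz',tcp=s['tcp_pos'],**cm); print(s['tcp_pos'],s['ft_force'],cm['T'][:3,3])
E
```

```text
t 11.13 yaw -89.88 shift cm [ 0.19  0.45 17.  ] turn z 0.0056 tilt [0.0001 0.0004] q6 1.38
[0.54509583 0.00896608 0.22797537] [-0.03559794  0.09525579 -0.04835903] [0.62620572 0.00921114 0.37006571]
```

View pics/w5.png

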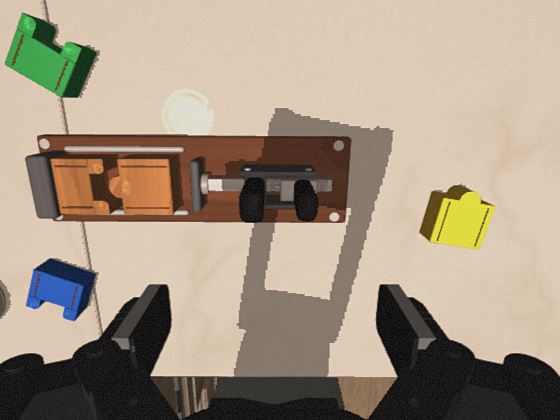

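Here the handle top is at u≈240..263 and the trigger top at u≈295..317 (v≈210), with both halves seated in the lane. I'll check their y positions.

```bash
python3 - <<'E'
from h import *
cm=dict(np.load('w5.npz')); im=cv2.imread('pics/w5.png'); g=cv2.cvtColor(im,cv2.COLOR_BGR2GRAY)
for v in(200,206,212):
    u=np.where(g[v,225:335]<42)[0]+225; sp=np.split(u,np.where(np.diff(u)>4)[0]+1)
    print(v,[(a[0],a[-1]) for a in sp if len(a)>4],[(ray(cm,[(a[0]-.5,v),(a[-1]+.5,v)],.109)[:,1]*1000).round(1) for a in sp if len(a)>4])
E
```

```text
200 [(np.int64(240), np.int64(279)), (np.int64(294), np.int64(318))] [array([34.7,  4.4]), array([ -6.1, -25.1])]
206 [(np.int64(239), np.int64(263)), (np.int64(295), np.int64(317))] [array([35.6, 16.6]), array([ -7. , -24.5])]
212 [(np.int64(240), np.int64(263)), (np.int64(296), np.int64(316))] [array([35. , 16.6]), array([ -7.9, -23.9])]
```

>>> play_rows --deltas '[[[0.19,0.43,0],[0,0,0.005],0],[[0,0,2],[0,0,0],0],[[0,0,3],[0,0,0],0],[[0,0,3],[0,0,0],0],[[0,0,2.5],[0,0,0],0],[[0,0,2],[0,0,0],0],[[0,0,2],[0,0,0],0],[[0,0,1.5],[0,0,0],0],[[0,0,1],[0,0,0],0],[[0,0,0],[0,0,0],0],[[0,0,0],[0,0,0],0]]'

```text
time: 12.1
tcp_pos: [0.5471, 0.0036, 0.0576]
tcp_rot: [[1.0, -0.007, -0.001], [-0.007, -1.0, 0.0], [-0.001, -0.0, -1.0]]
ft_force: [0.2, 0.3, -0.1]
width: 0.0855
grip_force: 0.0
```

>>> play_rows --deltas '[[[0,0,0],[0,0,0],0.15],[[0,0,0],[0,0,0],0.2],[[0,0,0],[0,0,0],0.25]]' --force 20

```text
time: 12.35
tcp_pos: [0.5479, 0.0035, 0.0588]
tcp_rot: [[1.0, -0.007, 0.002], [-0.007, -1.0, -0.0], [0.002, 0.0, -1.0]]
ft_force: [0.5, -0.3, 0.0]
width: 0.0641
grip_force: 0.0
```

>>> play_rows --deltas '[[[0,0,0],[0,0,0],0.275],[[0,-0.1,0],[0,0,0],0.3],[[0,-0.1,0],[0,0,0],0.325],[[0,-0.1,0],[0,0,0],0.35],[[0,-0.1,0],[0,0,0],0.375],[[0,0,0],[0,0,0],0.375]]'

```text
time: 12.85
tcp_pos: [0.5479, 0.0083, 0.0592]
tcp_rot: [[1.0, -0.007, 0.002], [-0.007, -1.0, 0.0], [0.002, -0.0, -1.0]]
ft_force: [-1.5, 4.1, 8.8]
width: 0.0535
grip_force: 7.6
```

>>> play_rows --deltas '[[[0,-0.1,0],[0,0,0],0.4],[[0,-0.1,0],[0,0,0],0.425],[[0,-0.1,0],[0,0,0],0.45],[[0,0,0],[0,0,0],0.48],[[0,0,0],[0,0,0],0.5],[[0,0,0],[0,0,0],0.5],[[0,0,0],[0,0,0],0.5]]'

```text
time: 13.43
tcp_pos: [0.5481, 0.0112, 0.0597]
tcp_rot: [[1.0, -0.007, 0.003], [-0.007, -1.0, 0.0], [0.003, -0.0, -1.0]]
ft_force: [-2.0, 4.0, 12.9]
width: 0.0477
grip_force: 20.5
```

>>> play_rows --deltas '[[[0,0.15,0],[0,0,0],0.42],[[0,0.15,0],[0,0,0],0.38],[[0,0.15,0],[0,0,0],0.34],[[0,0.15,0],[0,0,0],0.3],[[0,0.1,0],[0,0,0],0.26],[[0,0,0],[0,0,0],0.24],[[0,0,0],[0,0,0],0.24]]'

```text
time: 14.02
tcp_pos: [0.5468, 0.0032, 0.0574]
tcp_rot: [[1.0, -0.007, -0.001], [-0.007, -1.0, -0.001], [-0.001, 0.001, -1.0]]
ft_force: [0.1, -0.1, -0.2]
width: 0.065
grip_force: 0.0
```

>>> play_rows --deltas '[[[0,0,0],[0,0,0],0.275],[[0,-0.1,0],[0,0,0],0.3],[[0,-0.1,0],[0,0,0],0.325],[[0,-0.1,0],[0,0,0],0.35],[[0,-0.1,0],[0,0,0],0.375],[[0,-0.1,0],[0,0,0],0.4],[[0,-0.1,0],[0,0,0],0.425],[[0,-0.1,0],[0,0,0],0.45],[[0,0,0],[0,0,0],0.48],[[0,0,0],[0,0,0],0.5],[[0,0,0],[0,0,0],0.5],[[0,0,0],[0,0,0],0.5]]'

```text
time: 15.02
tcp_pos: [0.5473, 0.0112, 0.0591]
tcp_rot: [[1.0, -0.007, 0.001], [-0.007, -1.0, 0.0], [0.001, -0.0, -1.0]]
ft_force: [-3.3, 4.5, 12.2]
width: 0.048
grip_force: 20.7
```

```bash
python3 - <<'E'
from h import *
s=readout.state();cm=camera_model('wrist'); im=grab_frame('wrist'); cv2.imwrite('pics/w6.png',im[:,:,::-1])
im=grab_frame('top'); cv2.imwrite('pics/t6.png',cv2.resize(im[190:255,195:315,::-1],None,fx=6,fy=6,interpolation=cv2.INTER_CUBIC))
E
```

```text
(no output)
```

View pics/w6.png

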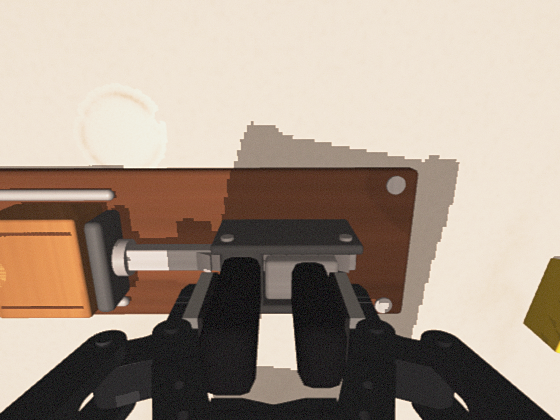

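The jaw (107,258) has advanced to just behind the block's tail (90), and the pads sit on handle and trigger. I'll keep pumping.

>>> play_rows --deltas '[[[0,0.15,0],[0,0,0],0.42],[[0,0.15,0],[0,0,0],0.38],[[0,0.15,0],[0,0,0],0.34],[[0,0.15,0],[0,0,0],0.3],[[0,0.1,0],[0,0,0],0.26],[[0,0,0],[0,0,0],0.24],[[0,0,0],[0,0,0],0.24]]'

```text
time: 15.7
tcp_pos: [0.547, 0.0031, 0.0574]
tcp_rot: [[1.0, -0.007, -0.0], [-0.007, -1.0, -0.001], [-0.0, 0.001, -1.0]]
ft_force: [0.8, -0.3, 0.8]
width: 0.0648
grip_force: 0.0
```

>>> play_rows --deltas '[[[0,0,0],[0,0,0],0.275],[[0,-0.1,0],[0,0,0],0.3],[[0,-0.1,0],[0,0,0],0.325],[[0,-0.1,0],[0,0,0],0.35],[[0,-0.1,0],[0,0,0],0.375],[[0,-0.1,0],[0,0,0],0.4],[[0,-0.1,0],[0,0,0],0.425],[[0,-0.1,0],[0,0,0],0.45],[[0,0,0],[0,0,0],0.48],[[0,0,0],[0,0,0],0.5],[[0,0,0],[0,0,0],0.5],[[0,0,0],[0,0,0],0.5]]'

```text
time: 16.7
tcp_pos: [0.5475, 0.0112, 0.0592]
tcp_rot: [[1.0, -0.007, 0.001], [-0.007, -1.0, 0.0], [0.001, -0.0, -1.0]]
ft_force: [-3.9, 4.0, 13.1]
width: 0.0475
grip_force: 20.6
```

>>> play_rows --deltas '[[[0,0.15,0],[0,0,0],0.42],[[0,0.15,0],[0,0,0],0.38],[[0,0.15,0],[0,0,0],0.34],[[0,0.15,0],[0,0,0],0.3],[[0,0.1,0],[0,0,0],0.26],[[0,0,0],[0,0,0],0.24],[[0,0,0],[0,0,0],0.24]]'

```text
time: 17.28
tcp_pos: [0.547, 0.003, 0.0574]
tcp_rot: [[1.0, -0.007, -0.0], [-0.007, -1.0, -0.001], [-0.0, 0.001, -1.0]]
ft_force: [-0.8, 0.8, -0.7]
width: 0.0648
grip_force: 0.0
```

>>> play_rows --deltas '[[[0,0,0],[0,0,0],0.275],[[0,-0.1,0],[0,0,0],0.3],[[0,-0.1,0],[0,0,0],0.325],[[0,-0.1,0],[0,0,0],0.35],[[0,-0.1,0],[0,0,0],0.375],[[0,0,0],[0,0,0],0.4],[[0,0,0],[0,0,0],0.4]]'

```text
time: 17.87
tcp_pos: [0.5473, 0.0094, 0.059]
tcp_rot: [[1.0, -0.007, 0.001], [-0.007, -1.0, 0.002], [0.001, -0.002, -1.0]]
ft_force: [-2.7, 10.1, 12.6]
width: 0.0515
grip_force: 11.1
```

>>> play_rows --deltas '[[[0,0,0],[0,0,0],0.43],[[0,-0.05,0],[0,0,0],0.46],[[0,-0.05,0],[0,0,0],0.5],[[0,0,0],[0,0,0],0.5],[[0,0,0],[0,0,0],0.5],[[0,0,0],[0,0,0],0.5]]'

```text
time: 18.37
tcp_pos: [0.5473, 0.0112, 0.0596]
tcp_rot: [[1.0, -0.007, 0.001], [-0.007, -1.0, 0.003], [0.001, -0.003, -1.0]]
ft_force: [-3.9, 13.0, 15.9]
width: 0.0478
grip_force: 18.5
```

```bash
python3 - <<'E'
from h import *
im=grab_frame('wrist'); cv2.imwrite('pics/w7.png',im[:,:,::-1])
a=grab_frame('top'); a=cv2.resize(a[195:250,198:308,::-1],None,fx=5,fy=5,interpolation=cv2.INTER_CUBIC)
b=im[170:340,0:300,::-1]; c=np.zeros((275+180,560,3),np.uint8); c[:275,:550]=a; c[280:450,:300]=b; cv2.imwrite('pics/c7.png',c)
E
```

```text
(no output)
```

View pics/c7.png

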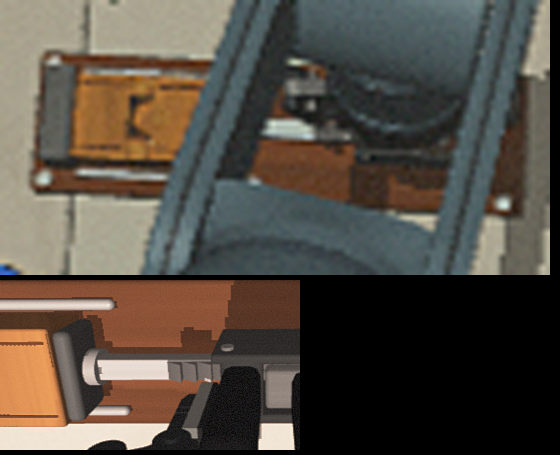

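The halves look closed or nearly so, with the jaw on the block's tail. A fresh squeeze will show whether it stalls.

>>> play_rows --deltas '[[[0,0.15,0],[0,0,0],0.42],[[0,0.15,0],[0,0,0],0.38],[[0,0.15,0],[0,0,0],0.34],[[0,0.15,0],[0,0,0],0.3],[[0,0.1,0],[0,0,0],0.26],[[0,0,0],[0,0,0],0.24],[[0,0,0],[0,0,0],0.24]]'

```text
time: 19.05
tcp_pos: [0.5469, 0.0027, 0.0576]
tcp_rot: [[1.0, -0.007, -0.0], [-0.007, -1.0, 0.001], [-0.0, -0.001, -1.0]]
ft_force: [0.8, 6.9, 1.2]
width: 0.0644
grip_force: 3.2
```

>>> play_rows --deltas '[[[0,0,0],[0,0,0],0.275],[[0,-0.1,0],[0,0,0],0.3],[[0,-0.1,0],[0,0,0],0.325],[[0,-0.1,0],[0,0,0],0.34],[[0,-0.1,0],[0,0,0],0.36],[[0,0,0],[0,0,0],0.38],[[0,0,0],[0,0,0],0.4],[[0,0,0],[0,0,0],0.4]]'

```text
time: 19.72
tcp_pos: [0.5471, 0.0074, 0.0589]
tcp_rot: [[1.0, -0.007, 0.001], [-0.007, -1.0, 0.002], [0.001, -0.002, -1.0]]
ft_force: [-2.8, 9.6, 12.5]
width: 0.0554
grip_force: 18.8
```

>>> play_rows --deltas '[[[0,-0.05,0],[0,0,0],0.45],[[0,-0.03,0],[0,0,0],0.5],[[0,0,0],[0,0,0],0.5],[[0,0,0],[0,0,0],0.5],[[0,0,0],[0,0,0],0.5],[[0,0,0],[0,0,0],0.5]]'

```text
time: 20.22
tcp_pos: [0.5472, 0.0075, 0.059]
tcp_rot: [[1.0, -0.007, 0.001], [-0.007, -1.0, 0.001], [0.001, -0.001, -1.0]]
ft_force: [-3.0, 8.1, 11.9]
width: 0.0552
grip_force: 19.0
```

```bash
python3 - <<'E'
from h import *
s=readout.state(); cm=camera_model('wrist'); im=grab_frame('wrist')[...,::-1]
sc=grab_frame('scene')[...,::-1]; a=grab_frame('top')[...,::-1]
print(s['time'],s['width'],s['grip_force'],s['ft_force'],s['tcp_pos'])
# expected block tail top edge when joined: clamp y=53-24=29 -> world .1185 (stop .2145)
print('tail expected u at z.042',proj(cm,[(.5487,.0895+.029,.042),(.5487,.0895+.021,.042)]).round(1))
c=np.zeros((590,800,3),np.uint8)
c[:270,:390]=cv2.resize(a[195:240,198:263],None,fx=6,fy=6,interpolation=cv2.INTER_CUBIC)
c[:240,400:800]=cv2.resize(sc[222:270,205:285],None,fx=5,fy=5,interpolation=cv2.INTER_CUBIC)
c[280:580,:560]=im[110:410]; cv2.imwrite('pics/c8.png',c)
E
```

```text
20.2167 0.05524757434921291 18.999331891536713 [-3.01383293  8.14429342 11.86442979] [0.54715142 0.00748765 0.05903057]
tail expected u at z.042 [[ 48.8 272.8]
 [ 64.9 272.7]]
```

View pics/c8.png

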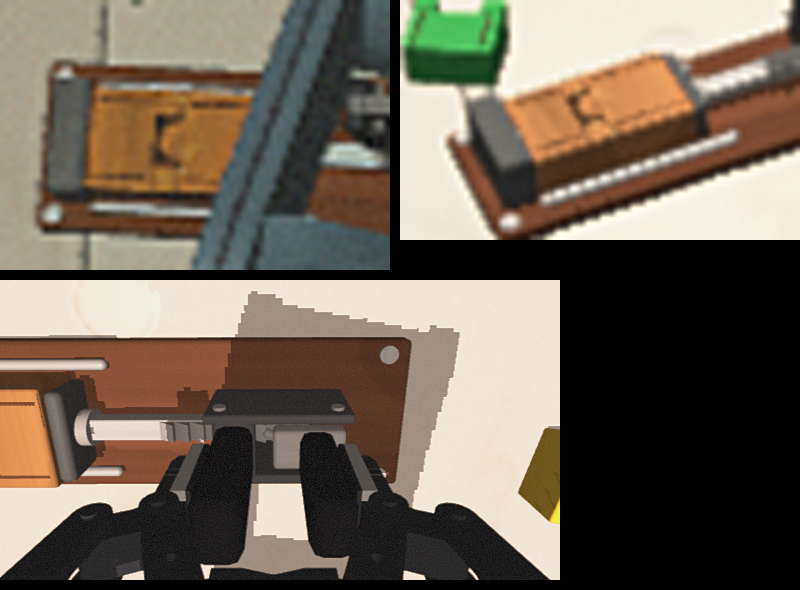

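The picture shows the joint closed: no gap between the halves, and the tail at u≈50 against the expected 48.8. The squeeze stalls at 55 mm. I'll balance the side load on the tool a little.

>>> play_rows --deltas '[[[0,-0.05,0],[0,0,0],0.5],[[0,-0.05,0],[0,0,0],0.5],[[0,-0.05,0],[0,0,0],0.5],[[0,0,0],[0,0,0],0.5],[[0,0,0],[0,0,0],0.5],[[0,0,0],[0,0,0],0.5]]'

```text
time: 20.87
tcp_pos: [0.5471, 0.0076, 0.059]
tcp_rot: [[1.0, -0.007, 0.001], [-0.007, -1.0, -0.001], [0.001, 0.001, -1.0]]
ft_force: [-3.6, 0.7, 12.3]
width: 0.0548
grip_force: 19.1
```

```bash
python3 -c "
from plant import order; print(order.finish_job())"
```

```text
the job is handed in; nothing more can be done
None
```

I laid the single-nose half in the clamp and pumped the joint closed, then handed the job in at about 21 s, still holding handle and trigger squeezed at about 19 N (stalled at 55 mm); no verdict came back.

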